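# Bolt down the free side of a drill vise with a T-slot clamp bolt

### The arm

A 6-joint arm with a two-finger parallel gripper is mounted at the origin on a cart in front of the work surface, level with it; the furniture and walls round the work are solid. World frame = base frame: x ahead of the robot, y to its left, z up, the work surface at z = 0. Lengths are in mm, angles in degrees, forces in N, time in s.
With the tool pointing down it reaches from about 350 to 850 mm from the base axis. Payload 8.1 kg.
Tool frame: the origin (TCP) lies midway between the tips of the shut fingers; the grasp point (between the pads) lies 19 mm behind it; z points along the fingers, y is the line along which they close (so a half turn about z gives the same grasp; the last joint's range is limited). The gripper opens to 85 mm and grips with 20 to 120 N. Pads are 22 mm wide; open, the fingers measure 114 mm over their backs; the gripper's body (76 mm by 85 mm) begins 54 mm behind the grasp point. The pads swing forward as they close: fully open they stand 13 mm farther back than shut.
Start: joints at [-4.893, 7.471, 85.268, -0, 87.261, -4.893], TCP at [600.004, 0.022, 231.292] pointing down, gripper open.
Joint ranges: [-169.43, 169.43], [-51.17, 129.36], [1.28, 143.12], [-76.62, 256.62], [0, 156.53], [-152.29, 152.29]. Speed limits (degrees/s): [136.94, 136.94, 159.86, 180, 180, 180].

### API

Orientations are given as [roll, pitch, yaw] about the fixed x, y, z axes, in that order (R = Rz(yaw) Ry(pitch) Rx(roll)).
In Python, from bench import r gives the robot as it stands.
- The arm moves only by the tool step_arm, never from a script. Its arguments are lists of equal length, an entry for each row: "delta_pos": the shift along the world's x, y, z in units of 200 mm (1.0 is 200 mm), a list of three; "spin": the turn about the world's z in units of 180 degrees (1.0 is 180 degrees). In form: {"delta_pos": [[dx, dy, dz], ...], "spin": [spin, ...]}. A call has 1 to 8 rows; each row shifts and turns the commanded pose from where the row before left it; what a row does not reach is not made up. A row lasts 1/8 s, in which the tool goes at most 62.5 mm and 10.7 degrees, less where a joint would pass 70% of its speed; a pose out of reach is approached as far as the arm can. A call with a number of a shift or a turn outside -1 to 1 is refused whole. A call with a gripper value outside its range is refused whole. "gripper" is the opening, from -1 (shut) to 1 (fully open), set as the call begins (left out, the last holds). The fingers move at their own pace and stop on an object; "squeeze" is the grip in N (left out, the last holds). Time passes only in rows, so rows that do not move let the fingers close. It gives the time, the measured TCP pose, the force, the opening and the grip force at its end, in the units of the state.
- r.sense(): the state, without advancing time (a new reading comes with each control period).
- r.snapshot(name): name is "scene" or "side" or "wrist"; returns a dict with "pixels" (400x640x3 uint8, blue, green, red), "fx", "fy", "cx", "cy" (pixels), "camera_from_world" (4x4, takes a point from world to camera coordinates). Camera axes: x right, y up, looking along -z (the intrinsics and any distortion apply to the point x, -y, -z); pixel columns grow to the right and rows downward; lengths in mm; the calibration is good to about 2 mm. A picture is of the moment at which its call begins. There is no depth.
- r.hand_in(): hands the job in; it is judged then, once.
The state is a dict: "time": time; "joint_pos": joint angles; "qd": joint speeds; "joint_efforts": joint torques, N m; "tool_pos": TCP position; "tcp_rot": TCP orientation; "ft_force": force on the tool from outside, world axes, zero at the start; "wrist_torque": the same for the moment, N m; "finger_gap": finger opening in mm; "grip_force": force on a finger pad.
Only numpy, scipy, OpenCV 4.12 (cv2) and the standard library are available. Lean on these libraries where they do the work, as an engineer would, in place of code of your own. Each camera call takes 0.05 s, during which the arm holds its last target. There are 200 camera calls.

### The job

The drill vise on the slotted steel plate is bolted down on one side only, so clamp the other side too. Take the T-bolt with the wing nut out of the wooden rack, let its head down into the slot in line with the vise's open lug, slide it into the lug's notch, and turn the nut clockwise: the head turns with it and locks square under the lips of the slot; then keep tightening, taking a fresh hold as often as needed, until the lug is clamped tight. Leave the bolt standing clamped and let go of it, and leave the two spare bolts standing in the rack.

Things in the scene. Friction and masses are not known exactly. Their poses are not given: they have to be found in the camera images.
- bolt_head (a point): Centre of the hammer head of the clamp bolt, a loose steel T-bolt that stands head down in the rack. x = the head's long side (28 mm), y = its short side (15.5 mm), z up the shank; the head is 10 mm thick, this point half-way. Two opposite corners are rounded: under the lips it turns clockwise from above, from in line with the slot to across it, and is stopped by the walls 5 to 15 degrees past square.
- nut_wing (a point): Middle of the flat wing of the wing nut on the clamp bolt, gripped from above. x = along the wing (58 mm wide), y = through its 12 mm between flat faces, z up the bolt. The wing reaches 18 mm above and below this point; then a hub of 20 mm diameter, and a flange (28 mm diameter, 5 mm thick) whose underside is 62 mm below this point. The wing stands at any angle to the head.
- clamp_bolt: The clamp bolt (0.16 kg and the nut's 0.12 kg, shank 12 mm): origin under the middle of its head, x along the head's long side, z up. At the start the nut's flange underside is 35.6 to 36.8 mm above the head's centre; clamped, lip and lug leave 35 mm: 0.6 to 1.8 mm of play to take up, how much is not known.
- wing_nut: The wing nut: origin under its flange, x along the wing. Clockwise from above it goes down, 6 mm a turn. A stiff locking ring turns the bolt along until the head is stopped; only then the nut runs down, 0.6 to 2.4 rad more until it bites. Felt at the wrist: under 0.1 N m while it runs, 0.11 to 0.2 N m once it bites; 0.8 to 0.9 rad more makes it well tight (about 60 N).
- slot_mid (a point): Mouth of the middle slot, at the middle of the top face of the fixed T-slot plate (190 x 240 x 40 mm). x across, y along the slots, z up. Three equal slots at x = -60, 0, +60 mm run the whole length, open at both ends; the middle one is used. Mouth 18 mm wide between lips 16 mm thick, under them an undercut 30 mm wide, 14 mm high (floor 30 mm below the top face).
- lug_notch (a point): Place of the bolt's axis in the open notch of the vise's free lug, at the lug's top face (14 mm above the plate). Axes as the plate. The notch is 16 mm wide over the middle slot, closed 8 mm from here at +y, open from 14 mm at -y. The head in line with the slot cannot go down here; it goes down 12 mm or more further to -y (35 mm is still over the plate), then the bolt slides to +y.
- vise: The low grey drill vise (130 x 144 mm, fixed): origin in the middle of its underside on the plate's top face, axes as the plate. Its body begins 16 mm to the +y side of the notch point; its jaws reach 46 mm above the plate's top face. Its +y lug is already bolted.
- rack_top (a point): Centre of the top of the fixed wooden bolt rack (176 x 60 x 32 mm), x along it. Three equal pockets at x = -58, 0, +58 mm, 17.5 mm along x, 30 mm along y, 20 mm deep; a bolt's head stands in each, its long side across the rack. Which bolt is in which pocket varies.
- spare_long: Spare T-bolt with a plain hex nut, 84 mm long, head down in the rack; origin under its head. Stays there.
- spare_short: Spare T-bolt with a plain hex nut, 62 mm long, head down in the rack; origin under its head. Stays there.
Things that resemble listed ones, but are neither listed nor needed, are in the scene too. What is shaped like the clamp_bolt but pink is not meant.

How it is judged:
By the outcome, as a careful person would: the job done as asked, in the order asked, and still so for the second after the job is handed in, with the robot touching nothing.
It also fails if it takes over 58 s, if anything falls off the work surface, if the arm or the gripper's body presses on something with over 40 N, if the wrist force passes 120 N, or if a joint passes its speed limit or range.

## Working session

There is one attempt and no reset: what is moved stays moved. The work goes in short steps, Python scripts to look and compute and a tool call to move; the robot and the scene stay as the last step left them, time stands still between calls to the robot, and variables do not carry over. Pictures are saved under pics/ and viewed, at most 10 in all, crops included, and the job is handed in when it is done.

Besides the shell and the picture viewer there is one more tool, called after "Emit:" as name(argument=value, ...) on one line, values as JSON. step_arm: Moves the arm, as the interface text tells. Shifts and turns lie within -1 to 1; 1 stands for 200 mm of shift or 180 degrees of turn. Its arguments: {"type":"object","properties":{"delta_pos":{"type":"array","items":{"type":"array","items":{"type":"number","minimum":-1,"maximum":1}}},"spin":{"type":"array","items":{"type":"number","minimum":-1,"maximum":1}},"gripper":{"type":"number"},"squeeze":{"type":"number"}},"required":["delta_pos","spin"]}

```bash
mkdir -p pics; ls; cat > h.py <<'E'
import cv2,numpy as np
from bench import r
def snap(n,f=None):
    s=r.snapshot(n)
    if f: cv2.imwrite('pics/'+f,s['pixels'])
    return s
def ray(s,u,v):
    M=np.array(s['camera_from_world']);R,t=M[:3,:3],M[:3,3]
    p=np.array([(u-s['cx'])/s['fx'],-(v-s['cy'])/s['fy'],-1.])
    return -R.T@t,R.T@p
def onz(s,u,v,z):
    o,d=ray(s,u,v);return o+d*(z-o[2])/d[2]
def proj(s,p):
    M=np.array(s['camera_from_world']);c=M[:3,:3]@np.array(p,float)+M[:3,3]
    return s['cx']+s['fx']*c[0]/-c[2], s['cy']+s['fy']*-c[1]/-c[2]
def tri(a,ua,b,ub):
    (o,d),(p,e)=ray(a,*ua),ray(b,*ub);k=np.linalg.lstsq(np.c_[d,-e],p-o,rcond=None)[0]
    x,y=o+d*k[0],p+e*k[1];return (x+y)/2,np.linalg.norm(x-y)
E
python3 - <<'E'
from h import *
for n in('scene','side','wrist'):
    s=snap(n,n+'0.png');print(n,[k for k in s],s['fx'],s['cx'],s['cy'],-np.array(s['camera_from_world'])[:3,:3].T@np.array(s['camera_from_world'])[:3,3])
print(r.sense())
E
```

```text
pics
scene ['pixels', 'fx', 'fy', 'cx', 'cy', 'camera_from_world'] 404.39526571503035 319.2928366632411 203.9184312512777 [-180.31116507 -813.16909608  549.93175933]
side ['pixels', 'fx', 'fy', 'cx', 'cy', 'camera_from_world'] 377.36757241536475 314.62841907479117 196.60658079794126 [  159.99999286 -1106.31557772   549.00534604]
wrist ['pixels', 'fx', 'fy', 'cx', 'cy', 'camera_from_world'] 325.15564599374375 319.7710018592997 196.3742239811223 [600.51904726  76.0586496  372.00476365]
{'time': 0.15, 'joint_pos': array([-4.89309518e+00,  7.50448059e+00,  8.53144026e+01, -1.66921789e-03,
        8.72613497e+01, -4.89358563e+00]), 'qd': array([-2.91969691e-02, -5.30303117e-02, -3.40361587e-01, -5.15972000e-02,
        2.02616604e-04,  3.14088839e-02]), 'joint_efforts': array([ 1.01583330e-03, -5.70061326e+01, -5.01160097e+01, -1.39109225e-04,
        9.69119486e-03, -7.10949371e-05]), 'tool_pos': array([5.99585082e+02, 4.68355931e-02, 2.30497795e+02]), 'tcp_rot': array([-1.79919917e+02, -5.18317631e-03,  9.00005678e+01]), 'ft_force': array([1.319875  , 0.21444395, 0.40524294]), 'wrist_torque': array([ 0.01124795, -0.02990464, -0.0336504 ]), 'grip_force': 0.0, 'finger_gap': 85.56463471502701}
```

View pics/scene0.png

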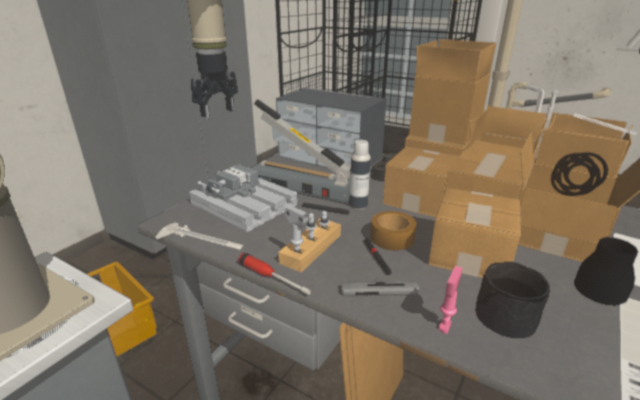

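View pics/side0.png

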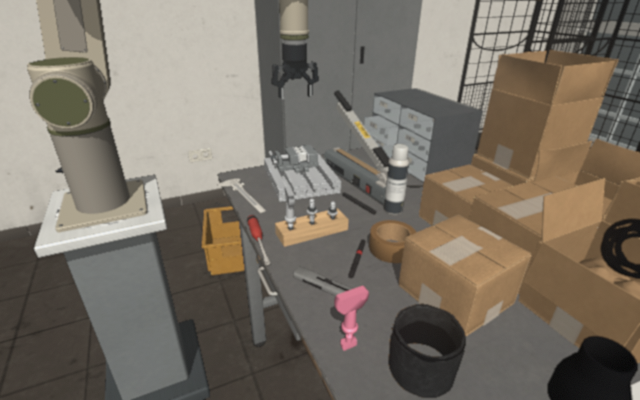

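View pics/wrist0.png

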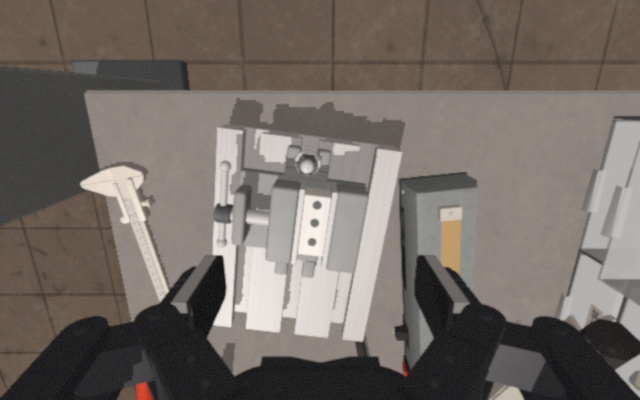

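The scene and side views show the rack with the wing-nut bolt in its pocket nearest the robot (scene px 295,225). The wrist view shows the plate, with corners near (218,127), (401,150), (365,342) and (215,325), and the vise, whose −y lug is around (308,268).

```bash
python3 - <<'E'
from h import *
s=snap('wrist');c=snap('scene');d=snap('side')
for u,v in((218,127),(401,150),(365,342),(215,325)): print(onz(s,u,v,40).round(1))
print('rack',onz(c,310,243,32).round(),onz(d,312,225,32).round())
print('wing',[x for x in tri(c,(294,214),d,(290,203))])
w=cv2.resize(s['pixels'][130:350,200:420],None,fx=2.7,fy=2.7,interpolation=2)
cv2.imwrite('pics/w1.png',w)
a=cv2.resize(c['pixels'][190:280,260:360],None,fx=4,fy=4,interpolation=2);b=cv2.resize(d['pixels'][180:270,260:360],None,fx=4,fy=4,interpolation=2)
cv2.imwrite('pics/r1.png',np.hstack([a,b]))
E
```

```text
[497.5  44.3  40. ]
[682.9  21.1  40. ]
[ 655.9 -219.1   40. ]
[ 471.2 -194.    40. ]
rack [ 464. -385.   32.] [ 481. -391.   32.]
wing [array([ 435.54795913, -365.98868661,  104.97066936]), np.float64(21.238318448912256)]
```

View pics/w1.png

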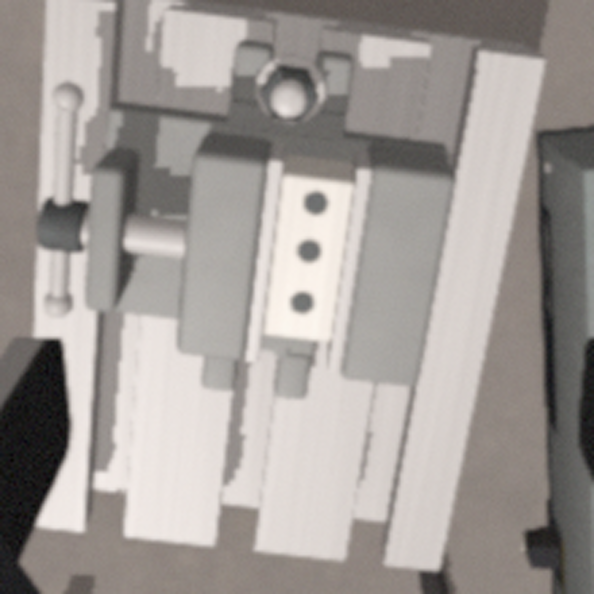

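View pics/r1.png

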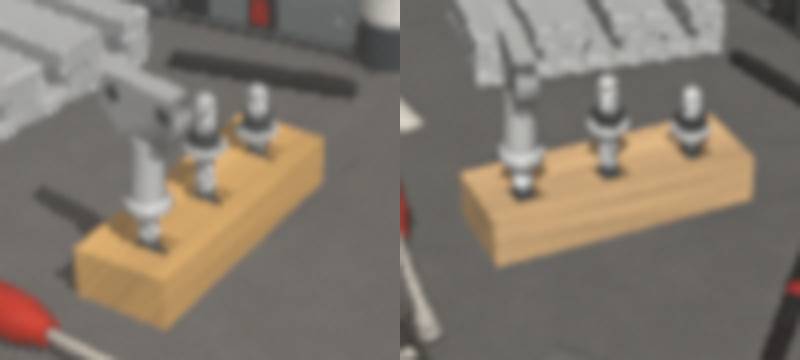

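The crops show the −y lug prong ends near wrist px (282,274) and (308,276), with the notch between them. In the rack the wing bolt is at the robot-side end. The wing faces the scene camera and is edge-on to the side camera. I'll move the wrist camera over the rack.

```bash
python3 - <<'E'
from h import *
s=snap('wrist')
print('notch end',onz(s,294.4,275.2,54).round(1))
print('slot end',onz(s,200+237/2.7,130+545/2.7,40).round(1), 'slot at 440', onz(s,200+251/2.7,130+440/2.7,40).round(1))
E
```

```text
notch end [ 571.8 -116.4   54. ]
slot end [ 560.4 -204.4   40. ] slot at 440 [ 568.2 -148.8   40. ]
```

Emit:
step_arm(delta_pos=[[-0.11,-0.25,0],[-0.11,-0.25,0],[-0.11,-0.25,0],[-0.11,-0.25,0],[-0.11,-0.25,0],[-0.11,-0.25,0],[0,0,0],[0,0,0]], spin=[0,0,0,0,0,0,0,0])

```text
time: 1.35
tool_pos: [468.0, -299.7, 231.2]
tcp_rot: [180.0, -0.0, 90.0]
ft_force: [0.1, 0.3, 0.6]
finger_gap: 85.4
grip_force: 0.0
```

```bash
python3 - <<'E'
from h import *
s=snap('wrist','w2.png');st=r.sense();print(st['tool_pos'],st['tcp_rot'],st['joint_pos'],st['time'])
E
```

```text
[ 468.39395745 -299.17206382  231.27280048] [ 1.79989804e+02 -2.83845042e-02  9.00265028e+01] [-3.78717268e+01  6.44237884e-01  9.24210108e+01  2.87020440e-02
  8.69441416e+01 -3.78997596e+01] 1.4
```

View pics/w2.png

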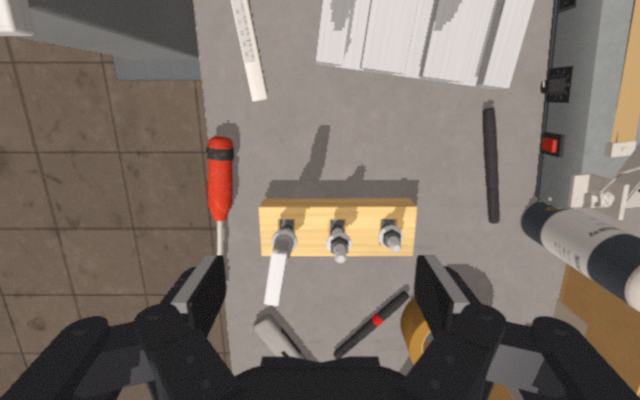

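The wrist view shows the rack top with corners (260,207), (415,207), (414,256) and (260,256). The wing's top edge is the white strip from (282,250) to (272,303). The spares stand at (340,240) and (392,237).

```bash
python3 - <<'E'
from h import *
s=snap('wrist');im=s['pixels']
for p in((260,207),(415,207),(414,256),(260,256)): print(onz(s,*p,32).round(1))
hsv=cv2.cvtColor(im,cv2.COLOR_BGR2HSV)
m=((hsv[...,0]>8)&(hsv[...,0]<25)&(hsv[...,1]>70)&(hsv[...,2]>195)).astype('u1')*255
m[:190]=0;m[265:]=0;m[:,:240]=0;m[:,425:]=0
q=cv2.findContours(cv2.morphologyEx(m,3,np.ones((15,15))),0,1)[0];q=max(q,key=cv2.contourArea)
w=np.array([onz(s,*p,32)[:2] for p in q[:,0]],'f4');print('rack',cv2.minAreaRect(w))
m=((im.min(2)>200)).astype('u1')*255
m[:240]=0;m[310:]=0;m[:,:250]=0;m[:,310:]=0
q=max(cv2.findContours(m,0,1)[0],key=cv2.contourArea)
print(cv2.minAreaRect(q),cv2.contourArea(q))
w=np.array([onz(s,*p,133)[:2] for p in q[:,0]],'f4');re=cv2.minAreaRect(w);print('wing',re,cv2.boxPoints(re))
cv2.imwrite('pics/c3.png',np.hstack([cv2.resize(im[190:310,250:420],None,fx=4.5,fy=4.5,interpolation=2)]))
E
```

```text
[ 402.4 -343.    32. ]
[ 574.5 -343.    32. ]
[ 578.7 -403.5   32. ]
[ 399.  -403.6   32. ]
rack ((488.0042724609375, -373.2725830078125), (177.0977783203125, 60.57564926147461), 0.016672637313604355)
((273.79730224609375, 279.2162170410156), (14.467110633850098, 52.114479064941406), 9.462322235107422) 678.5
wing ((430.1428527832031, -372.57305908203125), (50.22792434692383, 11.94925308227539), 79.67744445800781) [[ 419.76477 -396.20996]
 [ 431.52063 -398.35114]
 [ 440.52094 -348.93616]
 [ 428.76508 -346.79498]]
```

View pics/c3.png

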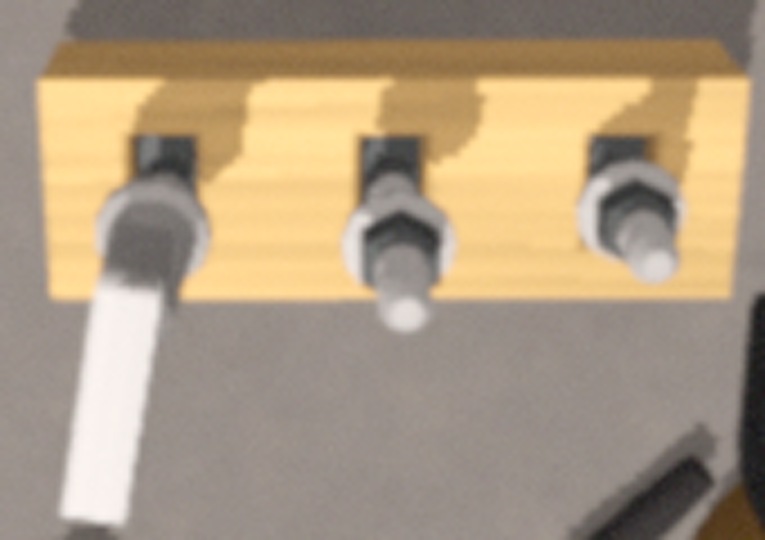

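Rack is 177×60 at yaw 0, so it checks. The pocket at x=488−58=430 agrees with the wing centre (430.1, −372.6), and the wing lies at 79.7°. Next: approach.

Emit:
step_arm(delta_pos=[[-0.1,-0.18,0],[-0.09,-0.185,0],[0,0,-0.2],[0,0,-0.2],[0,0,-0.16],[0,0,-0.1],[0,0,0],[0,0,0]], spin=[-0.03,-0.027,0,0,0,0,0,0], gripper=0.2, squeeze=60)

```text
time: 2.45
tool_pos: [431.0, -373.4, 100.9]
tcp_rot: [179.9, 0.1, 79.8]
ft_force: [0.5, -1.2, 0.1]
finger_gap: 51.0
grip_force: 0.0
```

```bash
python3 - <<'E'
from h import *
s=snap('wrist','w4.png');snap('side','s4.png');st=r.sense();print(st['tool_pos'],st['tcp_rot'],st['joint_pos'],st['finger_gap'],st['ft_force'])
a=s['pixels'][150:400,180:460];cv2.imwrite('pics/w4.png',cv2.resize(a,None,fx=2,fy=2))
E
```

```text
[ 431.06248337 -373.84371846  101.26406687] [1.79854198e+02 1.05095377e-01 7.97532394e+01] [-4.60820925e+01  8.47492564e+00  9.81222484e+01  1.67343735e-04
  7.32230947e+01 -3.58355136e+01] 51.5444383280825 [-0.13406024 -0.94991539 -0.05021215]
```

View pics/w4.png

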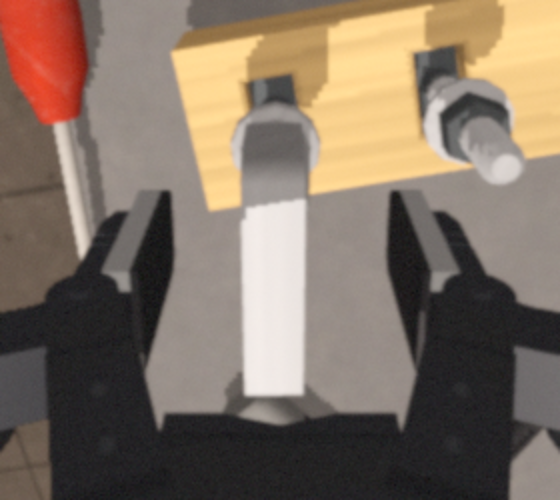

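The wing lies square between the pads, about 1 mm left of centre (its middle at crop x 274 against 280 for the fingers). I'll correct for that and close.

Emit:
step_arm(delta_pos=[[-0.005,0,-0.01],[0,0,0],[0,0,0],[0,0,0],[0,0,0],[0,0,0]], spin=[0,0,0,0,0,0], gripper=-1, squeeze=60)

```text
time: 3.3
tool_pos: [429.4, -373.4, 98.0]
tcp_rot: [179.9, 0.0, 79.7]
ft_force: [-0.3, 0.6, 5.7]
finger_gap: 11.2
grip_force: 62.1
```

```bash
python3 - <<'E'
from h import *
st=r.sense();print(st['tool_pos'],st['tcp_rot'],st['finger_gap'],st['grip_force'],st['ft_force'],st['wrist_torque'])
E
```

```text
[ 429.40984564 -373.42482128   98.04184273] [1.79938485e+02 4.63149301e-02 7.97399104e+01] 11.150292855556149 62.078454634174705 [-0.25798078  0.64069649  5.66363085] [-0.04327893 -0.02220189  0.02099731]
```

Emit:
step_arm(delta_pos=[[0,0,0.12],[0,0,0.19],[0.118,0.204,0],[0.118,0.204,0],[0.118,0.204,0],[0.118,0.204,0],[0.118,0.204,0],[0.116,0.206,0]], spin=[0,0,-0.006,-0.006,-0.006,-0.006,-0.006,-0.006])

```text
time: 4.3
tool_pos: [570.0, -126.2, 158.1]
tcp_rot: [-179.9, 0.0, 73.2]
ft_force: [1.0, -0.0, -2.8]
finger_gap: 11.5
grip_force: 61.8
```

Emit:
step_arm(delta_pos=[[0,0,0],[0,0,0]], spin=[0,0])

```text
time: 4.55
tool_pos: [569.4, -127.7, 158.3]
tcp_rot: [-179.9, 0.0, 73.3]
ft_force: [-0.0, 0.1, -2.6]
finger_gap: 11.4
grip_force: 62.0
```

```bash
python3 - <<'E'
from h import *
st=r.sense();print(st['tool_pos'],st['tcp_rot'],st['finger_gap'],st['ft_force'],st['time'])
s=snap('wrist','w5.png');d=snap('scene','c5.png');e=snap('side','s5.png')
t=st['tool_pos']
print('head proj',[proj(x,[t[0],t[1],t[2]-81]) for x in (s,d,e)], 'notch',[proj(x,[573.4,-102.5,54]) for x in (s,d,e)])
a=cv2.resize(s['pixels'][100:400,130:490],None,fx=1.39,fy=1.39)
h=t-[0,0,81]
def crop(x):
    u,v=map(int,proj(x,h));return cv2.resize(x['pixels'][v-45:v+40,u-55:u+35],None,fx=3.3,fy=3.3,interpolation=2)
b=np.vstack([crop(d),crop(e)])
o=np.zeros((600,800,3),'u1');o[:a.shape[0],:a.shape[1]]=a;o[:b.shape[0],500:500+b.shape[1]]=b[:,:300]
cv2.imwrite('pics/v5.png',o);print(a.shape,b.shape)
E
```

```text
[ 569.43756284 -127.6828091   158.26907702] [-1.79883636e+02  2.76063636e-02  7.33120260e+01] 11.400972687708613 [-0.00451022  0.05090748 -2.56390288] 4.55
head proj [(np.float64(319.0157380141591), np.float64(204.17148613702687)), (np.float64(251.70818964779914), np.float64(183.27645086964617)), (np.float64(303.12500458572123), np.float64(162.82825194656866))] notch [(np.float64(314.6447572451325), np.float64(163.23865716613798)), (np.float64(246.37122782323337), np.float64(188.27928916145387)), (np.float64(301.24852215693113), np.float64(166.42003112859913))]
(417, 500, 3) (560, 297, 3)
```

View pics/v5.png

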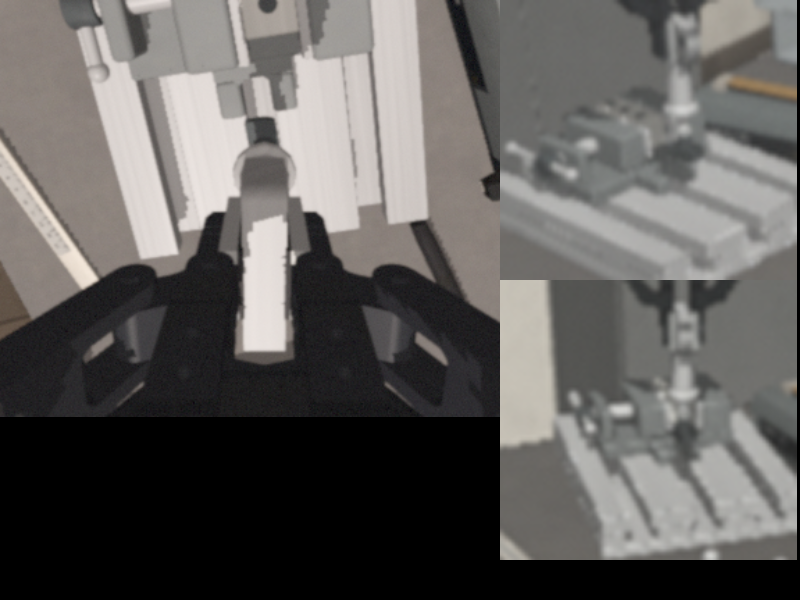

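The wrist view shows the head at px ≈(318,192), heading into the slot. The prongs are at px ≈(297,172) and (333,168), with the notch between them. Next: edge profiles around them.

```bash
python3 - <<'E'
from h import *
s=snap('wrist');g=cv2.cvtColor(s['pixels'],6)
print(g.shape,'cols 284..350 step2')
for v in range(156,206,3): print(v,*g[v,284:352:2])
E
```

```text
(400, 640) cols 284..350 step2
156 162 155 155 154 151 145 146 152 157 156 149 139 135 154 199 204 204 197 201 165 104 104 104 104 122 153 152 141 118 161 214 218 218 216
159 182 129 127 132 138 141 145 150 148 122 133 139 139 153 200 204 205 198 201 186 105 102 104 103 114 153 154 147 123 140 198 217 217 215
162 190 147 152 156 154 152 155 152 136 93 121 141 138 142 188 203 205 201 200 197 123 100 105 100 113 150 154 151 132 164 214 216 218 216
165 212 154 155 156 157 155 156 155 147 109 108 140 140 139 188 203 206 203 200 201 141 97 103 101 101 142 154 154 136 190 217 215 218 216
168 217 163 154 157 155 157 157 156 150 122 93 134 140 140 157 201 206 203 200 204 164 99 103 101 100 143 156 155 143 165 214 217 216 218
171 222 186 153 154 158 157 157 157 155 137 86 129 142 139 154 202 205 206 201 203 185 103 99 101 102 121 157 157 151 154 214 217 216 217
174 221 204 154 157 156 160 158 159 157 148 102 121 141 137 140 189 204 207 203 201 197 116 96 102 101 117 156 157 154 160 211 218 216 218
177 222 217 159 155 160 160 159 159 158 153 124 105 141 140 140 188 205 208 204 201 204 171 115 
[... 553 characters left out ...]
 219 219 221 221 219 215 216 215
192 223 225 224 225 219 220 222 222 221 221 220 176 109 110 85 69 63 66 65 66 64 67 107 199 218 224 222 219 219 220 219 214 217 215
195 222 224 223 226 222 220 222 221 221 222 222 197 112 108 103 69 65 63 63 65 64 68 85 183 220 221 221 219 221 221 220 217 216 215
198 222 223 223 224 223 221 223 221 222 220 222 215 133 109 105 71 63 61 59 61 64 63 69 163 215 221 223 218 220 220 219 218 216 217
201 223 222 225 224 225 222 224 222 223 222 222 220 168 106 104 70 52 59 65 55 50 51 84 139 210 221 221 220 220 220 221 219 215 218
204 223 223 224 224 226 221 222 223 222 222 221 222 187 109 103 104 112 121 129 119 110 100 101 109 196 221 223 220 218 221 221 220 215 218
```

```bash
python3 - <<'E'
from h import *
s=snap('wrist');st=r.sense();t=st['tool_pos'];a=np.radians(-6.5);X=np.array([np.cos(a),np.sin(a),0]);Y=np.array([-np.sin(a),np.cos(a),0])
h=t-[0,0,81]
for z in(-5,5): print([np.round(proj(s,h+14*Y+k*7.75*X+[0,0,z]),1) for k in(-1,1)])
n=onz(s,314.2,171,54);e=onz(s,314.7,180,54)
for u,v,l in((303.5,171,'L'),(325,171,'R'),(305.5,180,'L')):print(l,onz(s,u,v,54).round(1))
print(n,e,'head rel to notch: lateral',(h-n)@X,'along from prong end',(h-e)@Y, 'notch pt',e+14*Y)
# prong outer/inner edges: subpixel per row
g=cv2.cvtColor(s['pixels'],6).astype(float)
for v in(160,164,168,172,176):
    d=np.diff(g[v]);print(v,285+d[285:295].argmin(),298+d[298:308].argmin(),320+d[320:332].argmin(),335+d[335:348].argmax())
E
```

```text
[array([305. , 185.8]), array([326. , 182.1])]
[array([304.4, 189.7]), array([326.3, 185.8])]
L [ 563.7 -107.2   54. ]
R [ 579.6 -112.    54. ]
L [ 563.  -114.5   54. ]
[ 571.62151887 -109.5591444    54.        ] [ 569.86774067 -116.56654748   54.        ] head rel to notch: lateral 0.3054575792833466 along from prong end -12.11800524455992 notch pt [ 571.45258566 -102.6565415    54.        ]
160 285 300 322 343
164 285 301 323 341
168 285 302 324 341
172 286 302 324 342
176 286 303 325 341
```

The head sits about 1.3 mm to plate +x of the notch centreline in the same picture and about 26 mm to −y of the notch point. Correcting that, then lowering the head into the mouth.

Emit:
step_arm(delta_pos=[[-0.006,0.001,-0.1],[0,0,-0.05],[0,0,-0.02],[0,0,-0.02],[0,0,-0.02],[0,0,0]], spin=[0,0,0,0,0,0])

```text
time: 5.55
tool_pos: [568.7, -127.4, 116.8]
tcp_rot: [-180.0, 0.0, 73.3]
ft_force: [-0.5, -0.6, -2.3]
finger_gap: 10.9
grip_force: 61.6
```

```bash
cat > st.py <<'E'
from h import *
s=r.sense();print(s['time'],s['tool_pos'].round(2),s['tcp_rot'].round(2),'F',s['ft_force'].round(2),'T',s['wrist_torque'].round(3),s['finger_gap'].round(1),'j',s['joint_pos'].round(1))
E
python3 st.py
```

```text
Traceback (most recent call last):
  File "st.py", line 2, in <module>
    s=r.sense();print(s['time'],s['tool_pos'].round(2),s['tcp_rot'].round(2),'F',s['ft_force'].round(2),'T',s['wrist_torque'].round(3),s['finger_gap'].round(1),'j',s['joint_pos'].round(1))
                                                                                                                                       ^^^^^^^^^^^^^^^^^^^^^
AttributeError: 'float' object has no attribute 'round'
```

The head is in the mouth with no contact force. I'll lower it further.

Emit:
step_arm(delta_pos=[[0,0,-0.03],[0,0,-0.03],[0,0,-0.022],[0,0,0]], spin=[0,0,0,0])

```text
time: 6.05
tool_pos: [568.6, -127.4, 100.2]
tcp_rot: [-179.9, -0.0, 73.3]
ft_force: [-0.1, 0.5, -1.8]
finger_gap: 11.5
grip_force: 61.7
```

```bash
sed -i "s/s\['finger_gap'\].round(1)/s['finger_gap']/" st.py; python3 st.py
```

```text
6.05 [ 568.61 -127.45  100.18] [-179.94   -0.     73.26] F [-0.09  0.51 -1.79] T [-0.002  0.049  0.022] 11.54318967488302 j [-17.7  10.6  95.9  -0.   73.6  -0.9]
```

Emit:
step_arm(delta_pos=[[0.0035,0.031,0],[0.0035,0.031,0],[0,0,0]], spin=[0,0,0])

```text
time: 6.42
tool_pos: [570.6, -114.5, 101.1]
tcp_rot: [180.0, -0.0, 73.3]
ft_force: [0.5, -0.9, -3.3]
finger_gap: 11.3
grip_force: 61.7
```

Emit:
step_arm(delta_pos=[[0.0035,0.031,0],[0.0035,0.031,0],[0,0,0]], spin=[0,0,0])

```text
time: 6.8
tool_pos: [571.8, -102.4, 100.9]
tcp_rot: [-180.0, 0.0, 73.3]
ft_force: [0.0, -0.3, -2.2]
finger_gap: 11.4
grip_force: 62.1
```

```bash
python3 st.py
```

```text
6.8 [ 571.83 -102.37  100.92] [-1.800e+02  1.000e-02  7.329e+01] F [ 0.02 -0.26 -2.17] T [-0.004  0.029 -0.01 ] 11.380716581053205 j [-15.2  10.2  96.2  -0.   73.6   1.5]
```

Emit:
step_arm(delta_pos=[[0.0006,0.005,0],[0.0006,0.005,0],[0.0006,0.005,0],[0,0,0]], spin=[0,0,0,0])

```text
time: 7.3
tool_pos: [572.0, -101.4, 101.0]
tcp_rot: [180.0, 0.1, 73.2]
ft_force: [-0.1, -7.7, -2.8]
finger_gap: 11.4
grip_force: 61.9
```

```bash
python3 st.py
```

```text
7.3 [ 572.01 -101.45  100.99] [1.7997e+02 1.4000e-01 7.3220e+01] F [-0.06 -7.74 -2.81] T [-1.751  0.303  0.031] 11.448326572687712 j [-15.   10.2  96.3  -0.1  73.5   1.8]
```

The end of the notch is felt at about y=−101.5. I'll back off about 2 mm to the notch point and lower until the flange rests on the lug.

Emit:
step_arm(delta_pos=[[-0.0022,-0.019,0],[0,0,-0.005],[0,0,-0.003],[0,0,0]], spin=[0,0,0,0])

```text
time: 7.8
tool_pos: [571.7, -103.3, 99.2]
tcp_rot: [-180.0, -0.0, 73.3]
ft_force: [0.2, -0.1, -2.0]
finger_gap: 11.2
grip_force: 62.2
```

Emit:
step_arm(delta_pos=[[0,0,-0.003],[0,0,0]], spin=[0,0])

```text
time: 8.05
tool_pos: [571.7, -103.5, 98.6]
tcp_rot: [-180.0, -0.0, 73.3]
ft_force: [-0.3, 0.1, -2.5]
finger_gap: 11.4
grip_force: 62.2
```

Emit:
step_arm(delta_pos=[[0,0,-0.003],[0,0,0]], spin=[0,0])

```text
time: 8.3
tool_pos: [571.8, -103.5, 98.4]
tcp_rot: [180.0, -0.0, 73.3]
ft_force: [-0.8, 0.9, 0.5]
finger_gap: 11.2
grip_force: 62.8
```

```bash
python3 st.py
```

```text
8.3 [ 571.81 -103.54   98.44] [179.99  -0.    73.26] F [-0.79  0.87  0.52] T [0.161 0.381 0.05 ] 11.205780164968386 j [-15.3  10.4  96.3   0.   73.3   1.4]
```

The flange is resting on the lug (head centre ≈17.6, under the lips). Now I'll turn clockwise.

Emit:
step_arm(delta_pos=[[0,0,0],[0,0,0],[0,0,0],[0,0,0],[0,0,0],[0,0,0],[0,0,0],[0,0,0]], spin=[-0.055,-0.055,-0.055,-0.055,-0.055,-0.055,-0.055,-0.055])

```text
time: 9.3
tool_pos: [572.0, -103.8, 98.4]
tcp_rot: [180.0, -0.0, -6.3]
ft_force: [-0.3, -0.6, 0.4]
finger_gap: 11.4
grip_force: 62.7
```

```bash
python3 st.py
```

```text
9.3 [ 572.   -103.8    98.44] [ 1.7998e+02 -4.0000e-02 -6.2700e+00] F [-0.26 -0.56  0.38] T [-0.081  0.156  0.024] 11.35619816334807 j [-15.3  10.4  96.3  -0.   73.3  80.9]
```

Emit:
step_arm(delta_pos=[[0,0,0],[0,0,0],[0,0,0],[0,0,0]], spin=[-0.05,-0.05,-0.05,0])

```text
time: 9.8
tool_pos: [571.5, -103.0, 98.5]
tcp_rot: [-180.0, 0.0, -32.9]
ft_force: [-3.5, 3.6, 5.1]
finger_gap: 11.5
grip_force: 63.5
```

```bash
python3 st.py
```

```text
9.8 [ 571.53 -103.05   98.46] [-1.7998e+02  5.0000e-02 -3.2870e+01] F [-3.52  3.6   5.12] T [ 0.773  0.986 -0.035] 11.452736535515117 j [-15.3  10.3  96.3   0.   73.3 107.6]
```

Emit:
step_arm(delta_pos=[[-0.001,0.001,0.001],[0,0,0],[0,0,0],[0,0,0],[0,0,0]], spin=[-0.04,-0.04,-0.03,0,0])

```text
time: 10.42
tool_pos: [571.5, -103.1, 98.4]
tcp_rot: [-180.0, 0.0, -52.5]
ft_force: [-3.3, 4.0, 4.2]
finger_gap: 11.4
grip_force: 63.3
```

```bash
python3 st.py
```

```text
10.425 [ 571.48 -103.13   98.42] [-1.7999e+02  2.0000e-02 -5.2520e+01] F [-3.3   3.97  4.17] T [0.859 0.729 0.005] 11.402836259311943 j [-15.3  10.3  96.4   0.   73.3 127.2]
```

Emit:
step_arm(delta_pos=[[0,0,0],[0,0,0],[0,0,0],[0,0,0],[0,0,0]], spin=[-0.04,-0.04,-0.03,0,0])

```text
time: 11.05
tool_pos: [571.6, -103.3, 98.4]
tcp_rot: [-180.0, 0.0, -72.4]
ft_force: [-3.0, 3.2, 4.6]
finger_gap: 11.1
grip_force: 63.3
```

```bash
python3 st.py; python3 -c "
from h import *
for i in range(4): r.snapshot('side');s=r.sense();print(s['wrist_torque'].round(3),s['ft_force'].round(1))"
```

```text
11.05 [ 571.64 -103.26   98.44] [-1.7998e+02  1.0000e-02 -7.2360e+01] F [-2.97  3.22  4.59] T [ 0.849  0.595 -0.085] 11.08789525453678 j [-15.3  10.3  96.4   0.   73.3 147. ]
[ 0.927  0.63  -0.034] [-2.8  3.8  4.4]
[0.969 0.584 0.018] [-3.5  4.   4. ]
[0.964 0.676 0.048] [-3.2  3.2  5.1]
[0.955 0.647 0.089] [-2.6  3.4  4.8]
```

The nut is running with no bite yet, and j6 is near its limit. I'll open fully, swing back half a turn around the wing and regrip.

Emit:
step_arm(delta_pos=[[0,0,0],[0,0,0],[0,0,0],[0,0,0],[0,0,0],[0,0,0]], spin=[0,0,0,0,0,0], gripper=1)

```text
time: 12.0
tool_pos: [571.5, -103.4, 98.3]
tcp_rot: [-180.0, -0.0, -72.5]
ft_force: [0.1, -0.8, -0.4]
finger_gap: 85.4
grip_force: 0.0
```

```bash
python3 st.py
```

```text
12.0 [ 571.54 -103.4    98.3 ] [-180.     -0.    -72.54] F [ 0.12 -0.84 -0.42] T [-0.017 -0.03   0.023] 85.36749579288318 j [-15.3  10.3  96.4  -0.   73.3 147.2]
```

Emit:
step_arm(delta_pos=[[0,0,0],[0,0,0],[0,0,0],[0,0,0],[0,0,0],[0,0,0],[0,0,0],[0,0,0]], spin=[0.055,0.055,0.055,0.055,0.055,0.055,0.055,0.055])

```text
time: 13.0
tool_pos: [571.5, -103.4, 98.3]
tcp_rot: [180.0, -0.0, 7.0]
ft_force: [-0.4, 1.3, 0.3]
finger_gap: 85.3
grip_force: 0.0
```

Emit:
step_arm(delta_pos=[[0,0,0],[0,0,0],[0,0,0],[0,0,0],[0,0,0],[0,0,0],[0,0,0],[0,0,0]], spin=[0.055,0.055,0.055,0.055,0.055,0.055,0.055,0.055])

```text
time: 14.0
tool_pos: [571.6, -103.4, 98.3]
tcp_rot: [180.0, 0.0, 86.2]
ft_force: [-0.1, 0.3, -0.6]
finger_gap: 85.5
grip_force: 0.0
```

Emit:
step_arm(delta_pos=[[0,0,0],[0,0,0],[0,0,0],[0,0,0]], spin=[0.05,0.05,0.02,0])

```text
time: 14.5
tool_pos: [571.5, -103.4, 98.3]
tcp_rot: [-180.0, 0.0, 107.4]
ft_force: [-0.4, 0.6, -0.2]
finger_gap: 85.5
grip_force: 0.0
```

```bash
python3 - <<'E'
import st
from h import *
s=snap('wrist');e=snap('side')
a=s['pixels'][100:400,180:460];a=cv2.resize(a,None,fx=1.5,fy=1.5)
u,v=map(int,proj(e,[571.5,-103.5,80]));b=cv2.resize(e['pixels'][v-50:v+50,u-50:u+45],None,fx=3.9,fy=3.9,interpolation=2)
o=np.zeros((450,800,3),'u1');o[:,:420]=a;o[:390,425:425+b.shape[1]]=b[:390]
cv2.imwrite('pics/v6.png',o)
E
```

```text
14.5 [ 571.52 -103.37   98.3 ] [-180.      0.    107.43] F [-0.38  0.63 -0.19] T [ 0.062 -0.015 -0.037] 85.50124296218357 j [-15.3  10.3  96.4  -0.   73.3 -32.7]
```

View pics/v6.png

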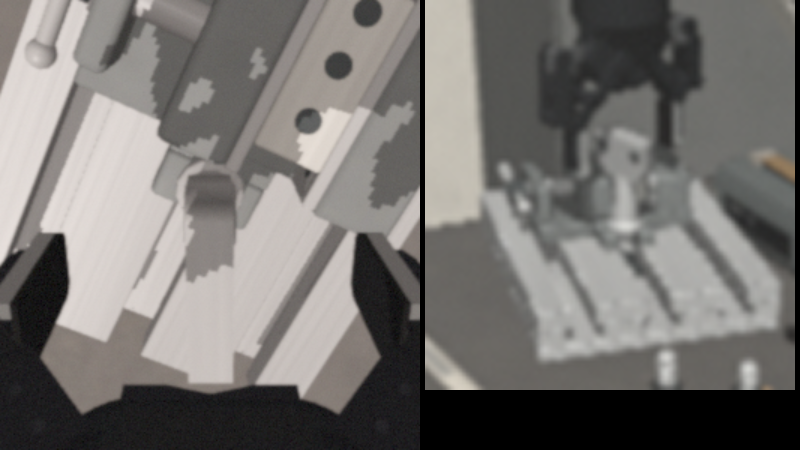

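The wrist view shows the bolt standing in the notch, its flange on the lug and its wing (crop x 187–236) square between the pads. The middle is at 211, so it is centred. Regripping now.

Emit:
step_arm(delta_pos=[[0,0,0],[0,0,0],[0,0,0],[0,0,0],[0,0,0],[0,0,0],[0,0,0],[0,0,0]], spin=[0,0,0,0,0,0,0,0], gripper=-1, squeeze=60)

```text
time: 15.6
tool_pos: [571.6, -103.4, 98.5]
tcp_rot: [180.0, 0.0, 107.5]
ft_force: [-1.2, 0.7, 3.7]
finger_gap: 11.4
grip_force: 59.8
```

```bash
python3 st.py
```

```text
15.6 [ 571.59 -103.4    98.46] [1.7999e+02 1.0000e-02 1.0746e+02] F [-1.24  0.72  3.72] T [0.116 0.211 0.006] 11.428121366842007 j [-15.3  10.3  96.4  -0.   73.3 -32.8]
```

Emit:
step_arm(delta_pos=[[0,0,0],[0,0,0],[0,0,0]], spin=[-0.04,-0.04,0])

```text
time: 15.98
tool_pos: [571.7, -103.4, 98.5]
tcp_rot: [180.0, 0.0, 93.1]
ft_force: [-0.5, -0.2, 2.8]
finger_gap: 11.0
grip_force: 59.9
```

```bash
cat > tq.py <<'E'
from h import *
a=[]
for i in range(4): r.snapshot('side');s=r.sense();a.append(np.r_[s['wrist_torque'],s['ft_force']])
print(np.mean(a,0).round(3),s['tcp_rot'].round(1),s['tool_pos'].round(1),s['joint_pos'][5].round(1),s['time'])
E
python3 tq.py
```

```text
[ 0.06   0.186 -0.055 -0.47   0.378  3.444] [180.    0.   93.2] [ 571.7 -103.4   98.5] -18.5 16.175
```

Emit:
step_arm(delta_pos=[[0,0,0],[0,0,0],[0,0,0]], spin=[-0.04,-0.04,0])

```text
time: 16.55
tool_pos: [571.7, -103.4, 98.4]
tcp_rot: [180.0, 0.0, 78.8]
ft_force: [-0.7, -0.6, 3.7]
finger_gap: 11.2
grip_force: 60.0
```

```bash
python3 tq.py
```

```text
[ 0.     0.044 -0.07  -0.181 -0.169  4.019] [180.   -0.   78.8] [ 571.7 -103.4   98.5] -4.1 16.75
```

Emit:
step_arm(delta_pos=[[0,0,0],[0,0,0],[0,0,0]], spin=[-0.04,-0.04,0])

```text
time: 17.12
tool_pos: [571.8, -103.5, 98.5]
tcp_rot: [180.0, -0.0, 64.4]
ft_force: [0.7, -0.2, 3.8]
finger_gap: 11.2
grip_force: 59.9
```

```bash
python3 tq.py
```

```text
[-0.072 -0.107 -0.08   0.696 -0.352  4.26 ] [180.   -0.   64.4] [ 571.7 -103.5   98.4] 10.3 17.325
```

Emit:
step_arm(delta_pos=[[0,0,0],[0,0,0],[0,0,0]], spin=[-0.04,-0.04,0])

```text
time: 17.7
tool_pos: [571.7, -103.5, 98.5]
tcp_rot: [180.0, -0.0, 50.0]
ft_force: [0.5, -1.3, 4.0]
finger_gap: 11.6
grip_force: 59.8
```

```bash
python3 tq.py
```

```text
[-0.196 -0.205 -0.065  1.114 -0.74   4.249] [180.  -0.  50.] [ 571.7 -103.5   98.5] 24.7 17.9
```

Emit:
step_arm(delta_pos=[[0,0,0],[0,0,0],[0,0,0]], spin=[-0.04,-0.04,0])

```text
time: 18.27
tool_pos: [571.8, -103.5, 98.4]
tcp_rot: [180.0, -0.0, 35.6]
ft_force: [1.6, -1.5, 4.9]
finger_gap: 11.1
grip_force: 59.8
```

```bash
python3 tq.py
```

```text
[-0.315 -0.394 -0.201  2.622 -1.459  3.924] [180.   -0.   35.6] [ 571.7 -103.5   98.4] 39.1 18.475
```

Emit:
step_arm(delta_pos=[[0,0,0],[0,0,0],[0,0,0]], spin=[-0.04,-0.04,0])

```text
time: 18.85
tool_pos: [571.7, -103.6, 98.4]
tcp_rot: [180.0, -0.0, 21.2]
ft_force: [2.7, -2.1, 4.5]
finger_gap: 11.4
grip_force: 59.7
```

```bash
python3 tq.py
```

```text
[-0.553 -0.609 -0.118  2.98  -2.599  3.368] [180.   -0.   21.2] [ 571.7 -103.6   98.4] 53.5 19.05
```

Emit:
step_arm(delta_pos=[[0,0,0],[0,0,0],[0,0,0]], spin=[-0.04,-0.04,0])

```text
time: 19.42
tool_pos: [571.7, -103.6, 98.4]
tcp_rot: [180.0, -0.0, 6.8]
ft_force: [3.3, -3.3, 2.4]
finger_gap: 11.4
grip_force: 59.5
```

```bash
python3 tq.py
```

```text
[-0.669 -0.658 -0.07   3.03  -3.592  3.117] [180.   -0.    6.9] [ 571.7 -103.6   98.4] 67.8 19.625
```

Emit:
step_arm(delta_pos=[[0,0,0],[0,0,0]], spin=[-0.04,-0.04])

```text
time: 19.88
tool_pos: [571.6, -103.6, 98.3]
tcp_rot: [180.0, -0.0, -7.7]
ft_force: [3.5, -4.0, 2.4]
finger_gap: 11.0
grip_force: 60.4
```

```bash
python3 - <<'E'
from h import *
a=[]
for i in range(10): s=r.sense();a.append(s['wrist_torque'][2]);r.snapshot('side')
print(np.round(a,3),s['ft_force'].round(1),s['tcp_rot'],s['joint_pos'][5])
E
```

```text
[ 0.579  0.347  0.075  0.07   0.03   0.032 -0.026  0.099  0.022 -0.014] [ 3.5 -3.5  3. ] [ 1.79981683e+02 -2.33815805e-02 -7.49590063e+00] 82.17512614547114
```

Emit:
step_arm(delta_pos=[[0,0,0],[0,0,0]], spin=[-0.04,-0.04])

```text
time: 20.62
tool_pos: [571.6, -103.7, 98.3]
tcp_rot: [180.0, -0.0, -22.1]
ft_force: [3.1, -4.5, 3.2]
finger_gap: 11.4
grip_force: 61.0
```

```bash
python3 - <<'E'
from h import *
a=[]
for i in range(10): s=r.sense();a.append(s['wrist_torque'][2]);r.snapshot('side')
print(np.round(a,3),s['ft_force'].round(1),s['tcp_rot'],s['joint_pos'][5])
E
```

```text
[0.72  0.434 0.226 0.148 0.117 0.151 0.127 0.121 0.104 0.195] [ 4.2 -4.8  2.3] [ 1.79980028e+02 -2.76529722e-02 -2.18898479e+01] 96.56810758689069
```

Emit:
step_arm(delta_pos=[[0,0,0],[0,0,0],[0,0,0],[0,0,0]], spin=[-0.04,-0.04,0,0])

```text
time: 21.62
tool_pos: [571.6, -103.9, 98.2]
tcp_rot: [180.0, -0.0, -36.3]
ft_force: [3.9, -4.9, 2.4]
finger_gap: 11.2
grip_force: 59.4
```

```bash
python3 tq.py
```

```text
[-0.79  -0.758 -0.056  4.302 -4.854  1.995] [180.   -0.  -36.3] [ 571.6 -103.9   98.2] 111.0 21.825
```

Emit:
step_arm(delta_pos=[[0,0,0],[0,0,0],[0,0,0],[0,0,0]], spin=[-0.04,-0.04,0,0])

```text
time: 22.32
tool_pos: [571.6, -103.9, 98.2]
tcp_rot: [180.0, -0.0, -50.7]
ft_force: [3.4, -4.6, 1.8]
finger_gap: 10.9
grip_force: 59.4
```

```bash
python3 tq.py
```

```text
[-0.806 -0.679  0.128  3.741 -5.818  2.314] [180.   -0.  -50.7] [ 571.5 -104.    98.2] 125.4 22.525
```

Emit:
step_arm(delta_pos=[[0,0,0],[0,0,0],[0,0,0],[0,0,0]], spin=[-0.04,-0.04,0,0])

```text
time: 23.02
tool_pos: [571.5, -104.0, 98.2]
tcp_rot: [180.0, -0.0, -65.1]
ft_force: [2.7, -5.6, 1.3]
finger_gap: 11.3
grip_force: 59.4
```

```bash
python3 tq.py
```

```text
[-0.865 -0.671  0.099  3.569 -5.784  1.971] [180.   -0.  -65.1] [ 571.5 -104.    98.2] 139.8 23.225
```

Emit:
step_arm(delta_pos=[[0,0,0],[0,0,0],[0,0,0]], spin=[-0.015,-0.015,-0.015])

```text
time: 23.6
tool_pos: [571.4, -104.0, 98.2]
tcp_rot: [180.0, -0.1, -73.2]
ft_force: [2.6, -6.5, 2.8]
finger_gap: 11.3
grip_force: 66.8
```

```bash
python3 - <<'E'
from h import *
a=[]
for i in range(8): s=r.sense();a.append(s['wrist_torque'][2]);r.snapshot('side')
print(np.round(a,3),s['ft_force'].round(1),s['tcp_rot'],s['joint_pos'][5])
s=snap('wrist')
cv2.imwrite('pics/w7.png',s['pixels'])
E
```

```text
[1.133 1.115 0.924 0.964 0.97  0.962 1.026 1.032] [ 2.9 -5.5  3.1] [ 1.79965295e+02 -5.91418136e-02 -7.31271356e+01] 147.81448734823863
```

The torque jumped to 1 N·m and stayed there, so the nut is hard. I'll check the wing's angle numerically, release, then compare.

```bash
cat > wing.py <<'E'
from h import *
s=snap('wrist');g=cv2.cvtColor(s['pixels'],6).astype(float);t=r.sense()
for v in range(230,352,12):
    d=cv2.GaussianBlur(g[v:v+1],(5,1),0)[0];d=np.diff(d)
    L=296+np.abs(d[296:316]).argmax();R=324+np.abs(d[324:348]).argmax();print(v,L,R,(L+R)/2,end=' | ')
print(t['tcp_rot'].round(1),t['tool_pos'].round(1),t['wrist_torque'].round(2))
E
python3 wing.py
```

```text
230 301 341 321.0 | 242 301 347 324.0 | 254 301 334 317.5 | 266 302 335 318.5 | 278 304 335 319.5 | 290 304 334 319.0 | 302 305 334 319.5 | 314 305 334 319.5 | 326 305 334 319.5 | 338 298 341 319.5 | 350 298 341 319.5 | [ 1.80e+02 -1.00e-01 -7.31e+01] [ 571.4 -104.    98.2] [-0.89 -0.61  0.98]
```

Emit:
step_arm(delta_pos=[[0,0,0],[0,0,0],[0,0,0],[0,0,0],[0,0,0],[0,0,0]], spin=[0,0,0,0,0,0], gripper=1)

```text
time: 24.85
tool_pos: [571.5, -103.4, 98.3]
tcp_rot: [-180.0, 0.0, -73.4]
ft_force: [0.3, 0.1, -0.5]
finger_gap: 85.5
grip_force: 0.0
```

```bash
python3 wing.py
```

```text
230 301 337 319.0 | 242 301 347 324.0 | 254 301 347 324.0 | 266 302 335 318.5 | 278 303 335 319.0 | 290 304 337 320.5 | 302 305 336 320.5 | 314 305 338 321.5 | 326 306 337 321.5 | 338 298 327 312.5 | 350 308 338 323.0 | [-180.    -0.   -73.4] [ 571.6 -103.4   98.3] [ 0.02  0.04 -0.01]
```

Emit:
step_arm(delta_pos=[[0,0,0],[0,0,0],[0,0,0],[0,0,0],[0,0,0],[0,0,0],[0,0,0],[0,0,0]], spin=[0.056,0.056,0.056,0.056,0.056,0.056,0.056,0.056])

```text
time: 25.9
tool_pos: [571.5, -103.4, 98.3]
tcp_rot: [-180.0, 0.0, 7.5]
ft_force: [0.1, -0.6, 0.8]
finger_gap: 85.0
grip_force: 0.0
```

Emit:
step_arm(delta_pos=[[0,0,0],[0,0,0],[0,0,0],[0,0,0],[0,0,0],[0,0,0],[0,0,0],[0,0,0]], spin=[0.056,0.056,0.056,0.056,0.056,0.056,0.056,0.056])

```text
time: 26.9
tool_pos: [571.5, -103.4, 98.3]
tcp_rot: [180.0, 0.0, 88.2]
ft_force: [-0.4, 0.5, 0.6]
finger_gap: 85.3
grip_force: 0.0
```

Emit:
step_arm(delta_pos=[[0,0,0],[0,0,0],[0,0,0],[0,0,0]], spin=[0.056,0.048,0.01,0])

```text
time: 27.4
tool_pos: [571.5, -103.4, 98.3]
tcp_rot: [-180.0, -0.0, 108.2]
ft_force: [-0.2, -0.1, -0.1]
finger_gap: 85.7
grip_force: 0.0
```

```bash
python3 wing.py; python3 - <<'E'
from h import *
s=snap('wrist');g=cv2.cvtColor(s['pixels'],6)
for v in range(170,360,15): print(v,*g[v,290:352:2])
E
```

```text
230 302 337 319.5 | 242 310 336 323.0 | 254 310 336 323.0 | 266 302 333 317.5 | 278 297 331 314.0 | 290 296 339 317.5 | 302 297 335 316.0 | 314 302 347 324.5 | 326 300 347 323.5 | 338 300 334 317.0 | 350 304 334 319.0 | [180.    0.  108.2] [ 571.5 -103.4   98.3] [ 0.01 -0.03 -0.01]
170 94 78 85 94 97 124 156 156 155 155 154 156 155 154 150 111 98 102 102 101 103 100 100 100 100 101 99 102 100 88 82
185 94 97 99 99 100 96 97 98 98 98 99 95 98 97 97 98 102 96 98 97 99 98 100 101 96 91 87 120 137 138 140
200 191 116 110 118 141 143 149 146 146 148 152 153 153 153 154 151 119 101 99 100 96 93 86 116 136 140 140 136 119 98 98
215 156 156 154 154 151 150 178 166 152 137 111 99 94 91 95 93 93 94 88 95 102 123 132 129 117 96 98 95 95 97 104
230 158 157 156 150 177 195 148 87 110 112 109 110 108 101 86 83 85 87 83 84 85 88 95 102 151 161 146 148 148 148 147
245 160 168 204 206 209 205 192 189 189 179 136 133 130 131 131 130 129 131 129 131 129 129 110 107 148 147 151 140 163 194 198
260 209 208 203 203 204 199 169 159 178 143 137 136 136 137 136 135 134 135 134 132 132 136 136 178 196 196 197 199 197 197 198
275 205 203 204 205 194 128 117 132 132 136 136 135 133 136 133 136 138 135 133 133 134 134 181 198 195 196 197 198 200 196 194
290 196 127 113 171 200 200 201 196 197 197 199 199 196 196 196 195 196 196 195 194 193 195 197 199 200 194 195 196 196 194 196
305 198 200 200 197 194 199 197 195 193 195 197 199 196 195 196 195 196 197 194 194 194 195 196 199 195 196 194 192 193 195 194
320 192 197 197 195 197 195 196 194 194 194 195 196 196 195 195 194 196 195 195 196 193 194 195 193 193 193 191 194 198 193 193
335 196 195 193 196 197 198 195 193 194 192 195 196 196 195 194 194 195 194 194 194 193 193 174 141 168 184 192 198 196 187 123
350 126 124 125 127 124 124 127 143 187 192 193 195 194 193 194 193 196 195 194 194 193 193 172 127 123 124 113 103 107 106 118
```

Emit:
step_arm(delta_pos=[[0,0,0],[0,0,0],[0,0,0],[0,0,0],[0,0,0],[0,0,0],[0,0,0],[0,0,0]], spin=[0,0,0,0,0,0,0,0], gripper=-1, squeeze=60)

```text
time: 28.5
tool_pos: [571.4, -103.4, 98.4]
tcp_rot: [-180.0, -0.0, 108.4]
ft_force: [-5.1, -0.1, 5.0]
finger_gap: 11.4
grip_force: 60.7
```

```bash
python3 tq.py
```

```text
[-0.042  0.769  0.363 -5.056 -0.314  5.163] [-180.    -0.   108.4] [ 571.4 -103.4   98.4] -33.7 28.7
```

Emit:
step_arm(delta_pos=[[0,0,0],[0,0,0]], spin=[-0.02,0])

```text
time: 28.95
tool_pos: [571.6, -103.6, 98.4]
tcp_rot: [-180.0, 0.0, 104.8]
ft_force: [-4.1, -2.1, 4.7]
finger_gap: 11.3
grip_force: 63.2
```

```bash
python3 tq.py
```

```text
[-0.328  0.701  0.82  -3.481 -2.179  4.109] [180.    0.  104.8] [ 571.6 -103.6   98.4] -30.1 29.15
```

Emit:
step_arm(delta_pos=[[0,0,0],[0,0,0]], spin=[-0.02,0])

```text
time: 29.4
tool_pos: [571.6, -103.7, 98.4]
tcp_rot: [-180.0, 0.0, 101.2]
ft_force: [-4.4, -3.2, 4.3]
finger_gap: 11.3
grip_force: 68.4
```

```bash
python3 tq.py
```

```text
[-0.366  0.707  1.137 -4.007 -3.034  4.676] [180.    0.  101.2] [ 571.6 -103.6   98.4] -26.5 29.6
```

The nut is firmly stuck: over 1 N·m without advancing, and more than 1.5 rad past the latest possible bite by the angle count. I'll release it and lift clear.

Emit:
step_arm(delta_pos=[[0,0,0],[0,0,0],[0,0,0],[0,0,0],[0,0,0],[0,0,0]], spin=[0,0,0,0,0,0], gripper=1)

```text
time: 30.35
tool_pos: [571.5, -103.4, 98.3]
tcp_rot: [180.0, -0.0, 101.2]
ft_force: [-1.0, -0.4, 0.3]
finger_gap: 85.1
grip_force: 0.0
```

Emit:
step_arm(delta_pos=[[0,0,0.1],[0,0,0.2],[0,0,0.2],[0,0,0.2],[0,0,0],[0,0,0]], spin=[0,0,0,0,0,0])

```text
time: 31.1
tool_pos: [571.6, -103.4, 238.9]
tcp_rot: [180.0, 0.0, 101.2]
ft_force: [0.1, 0.1, -0.3]
finger_gap: 85.8
grip_force: 0.0
```

```bash
python3 st.py; python3 - <<'E'
from h import *
s=snap('wrist','w8.png');im=s['pixels'];g=cv2.cvtColor(im,6)
P=lambda p:np.round(proj(s,p)).astype(int)
n=np.array([571.6,-103.4,0])
print('wing top',P(n+[0,0,134]),'flange',P(n+[0,0,57]))
# wing: print a grid around its predicted top, both ends along yaw 107 (=-73)
u,v=P(n+[0,0,134])
for y in range(v-45,v+50,7): print(y,*g[y,u-36:u+38:3])
E
```

```text
31.1 [ 571.57 -103.41  238.93] [1.7996e+02 2.0000e-02 1.0116e+02] F [ 0.11  0.08 -0.32] T [ 0.006  0.025 -0.05 ] 85.75389199788799 j [-15.3   4.3  87.9  -0.   87.8 -26.5]
wing top [319 194] flange [319 172]
149 217 217 212 215 213 161 155 156 155 157 156 156 110 100 96 143 125 120 144 156 158 161 212 225 223
156 218 213 214 214 213 214 207 156 155 150 137 123 93 89 134 132 100 100 98 98 98 99 99 130 190
163 215 214 215 215 213 213 150 154 150 144 142 112 138 139 129 113 101 97 99 98 98 103 100 95 140
170 213 216 215 214 214 171 155 155 176 183 203 202 203 201 192 103 134 116 125 141 168 204 206 201 200
177 216 216 215 215 208 170 158 157 186 163 203 204 201 201 195 104 171 151 149 147 205 205 206 205 201
184 215 214 215 213 212 210 212 208 146 188 203 204 202 202 197 143 154 153 158 205 207 204 204 201 202
191 215 216 214 211 212 210 211 152 186 207 204 205 203 202 202 207 208 202 205 206 206 205 202 201 202
198 214 216 212 212 210 211 168 166 209 202 199 204 202 203 200 208 202 205 205 204 206 202 202 203 202
205 216 214 214 211 210 189 154 209 207 205 202 204 203 203 201 203 206 206 206 205 203 203 202 202 198
212 215 214 212 210 202 139 186 207 205 203 180 203 201 203 200 192 206 205 205 203 203 202 200 199 201
219 214 213 209 208 142 159 210 206 204 168 206 203 202 203 201 200 204 206 204 203 202 201 195 198 204
226 213 212 209 159 198 211 206 206 173 207 204 182 177 185 187 198 206 205 203 201 201 198 199 202 200
233 212 210 200 210 210 208 206 185 202 207 205 207 204 206 203 206 205 205 203 200 200 198 201 199 198
240 210 194 128 142 176 198 200 190 209 206 205 205 203 203 205 205 203 204 201 201 198 200 200 197 130
```

The bolt stands upright in the notch, its wing centred at px (318,196) against (319,194) predicted. The gripper is well clear and the forces read zero. Handing in.

```bash
python3 -c "
from bench import r
print(r.hand_in())"
```

```text
the job is handed in; nothing more can be done
None
```

I handed the job in at about 31 s with the T-bolt standing in the lug's notch, let go and the gripper well clear; the result of the judging was not shown. I take the nut to be tight because it resisted more than 1 N·m at the wrist; the exact moment it bit was not clear in the readings. The two spare bolts were not touched.

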